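Open the rinse valve and start the titrator's rinse

ROBOT

A 6-joint arm with a two-finger parallel gripper is mounted at the origin on the work surface. World frame = base frame: x ahead of the robot, y to its left, z up, the work surface at z = 0. Lengths are in m, angles in degrees, forces in N, time in s.
With the tool pointing down it reaches from about 0.375 to 0.9 m from the base axis. Payload 3.1 kg.
Tool frame: the origin (TCP) lies at the very end of the fingers, on their centre line; the grasp point (between the pads) lies behind it (bot.grip_depth is the z of the grasp point in the tool frame, in m); z points along the fingers, y is the direction in which the jaws open and shut (so a half turn about z gives the same grasp; the last joint's range is limited). The gripper opens to 87 mm and grips with 3 to 60 N. Pads are 19 mm wide; open, the fingers measure 117 mm over their backs; the gripper's body (75 mm by 190 mm) begins 51 mm behind the grasp point.
Start: joints at [-76.175, 30.224, 82.088, -0, 67.689, -10.227], TCP at [0.255, -0.571, 0.223] pointing down, gripper open.
Joint ranges: [-176.69, 176.69], [-43.24, 126.21], [12.49, 139.97], [-82, 262], [0, 151.66], [-163.58, 163.58]. Speed limits (degrees/s): [159.86, 159.86, 180, 180, 180, 180].

INTERFACE

Orientations are given as a 3x3 rotation matrix whose columns are the frame's x, y, z axes.
In Python, from rig import bot, vision gives the robot as it stands. The module is installed in compiled form; this text tells all that it offers.
- The arm moves only by the shell command python3 -m jog 'ROWS'. ROWS is JSON, a list of rows, each a list of 3 entries, a list of its own where there are three numbers: the shift along the tool's x, y, z in mm, then the turn, a rotation vector about the tool's x, y, z in degrees, then the closure, from 0 (fully open) to 1 (shut). In form: [[[dx, dy, dz], [wx, wy, wz], fingers], ...]. A call has 1 to 12 rows; each row is the pose to reach, as a shift and turn from the pose commanded when the call began, along the tool's axes at that moment; what a row does not reach only later rows make up. A row lasts 1/12 s, in which the tool goes at most 41.7 mm and 7.16 degrees, less where a joint would pass 70% of its speed; a pose out of reach is approached as far as the arm can. A call with a gripper value outside its range is refused whole. The fingers move at their own pace and stop on an object; the grip force is fixed at half the most. Time passes only in rows, so rows that repeat a pose let the fingers close. It gives the time, the measured TCP pose, the force and the opening at its end, in the units of the state.
- bot.read_state(): the state, without advancing time (a new reading comes with each control period).
- vision.capture(name): name is "side" or "top" or "wrist"; returns the picture (420x560x3 uint8, red, green, blue); there is no depth.
- vision.camera_info(name): a dict with "intrinsics" (3x3 intrinsics, pixels), "camera_from_world" (4x4, takes a point from world to camera coordinates); the wrist camera has in their place "mount" (4x4, takes a point from camera to tool coordinates, whose origin is the TCP and whose axes are the flange's). Camera axes: x right, y up, looking along -z (the intrinsics and any distortion apply to the point x, -y, -z); pixel columns grow to the right and rows downward; lengths in m; the calibration is good to about 2 mm. A picture is of the moment at which its call begins: read the wrist's pose just before it. camera_info takes no time and is no camera call.
- bot.hand_in(): hands the job in, once; it reports no verdict.
The state is a dict: "time_s": time; "joint_positions": joint angles; "qvel": joint speeds; "tau": joint torques, N m; "position": TCP position; "tcp_rot": TCP orientation; "force": force on the tool from outside, world axes, zero at the start; "moment": the same for the moment, N m; "opening": opening from 0.0 (shut) to 1.0 (fully open).
Only numpy, scipy, OpenCV 4.12 (cv2) and the standard library are available. Lean on these libraries where they do the work, as an engineer would, in place of code of your own. Each camera call takes 0.05 s, during which the arm holds its last target. There are 200 camera calls.

TASK

Start a rinse on the titrator: first turn the blue valve handle clockwise until its white pointer stands on the green mark, and let go of it. Then, on the sloping key panel, press the blue key, then the yellow key, then the green key, one at a time and gently: each fully down and fully released before the next, and keep the green one down for a full second before releasing it. Do not press any key before the valve is set, do not press the red key, and leave the bottles, cups and other things on the bench where they stand.

Things in the scene. Friction and masses are not known exactly. Their poses are not given: they have to be found in the camera images.
- titrator: white titrator, fixed, 260 mm wide (y), front towards -x; origin at bench level, under the front face (x = 0) of its tall rear housing. From x = -120 mm a panel rises at 38 degrees to that face. A display head overhangs it to x = -20 mm at heights 165 to 225 mm: reach the keys with the tool leaning, square to the panel. 4 keys in one row along y, 48 mm apart, colours in any order
- key_blue_top (a point): centre of the blue key's top face; the key is a round blue cap 26 mm across in a black collar 44 mm across, 12 mm proud of it. z axis: square out of the key and panel (38 degrees from vertical, towards the front); y axis: along the row of keys. Moves with the key
- key_blue (a joint): travel of the blue key, m: 0 up, 0.008 at the hard stop, pressed along -z of its top. The spring takes about 3 N to start, 7.3 N at 0.0063, beyond which it counts as fully down, and 8.5 N at the hard stop (which is rigid: press slowly, about 10 mm/s, and stop on force); it springs back up
- key_yellow_top (a point): centre of the yellow key's top face; the key is a round yellow cap 26 mm across in a black collar 44 mm across, 12 mm proud of it. z axis: square out of the key and panel (38 degrees from vertical, towards the front); y axis: along the row of keys. Moves with the key
- key_yellow (a joint): travel of the yellow key, m: 0 up, 0.008 at the hard stop, pressed along -z of its top. The spring takes about 3 N to start, 7.3 N at 0.0063, beyond which it counts as fully down, and 8.5 N at the hard stop (which is rigid: press slowly, about 10 mm/s, and stop on force); it springs back up
- key_green_top (a point): centre of the green key's top face; the key is a round green cap 26 mm across in a black collar 44 mm across, 12 mm proud of it. z axis: square out of the key and panel (38 degrees from vertical, towards the front); y axis: along the row of keys. Moves with the key
- key_green (a joint): travel of the green key, m: 0 up, 0.008 at the hard stop, pressed along -z of its top. The spring takes about 3 N to start, 7.3 N at 0.0063, beyond which it counts as fully down, and 8.5 N at the hard stop (which is rigid: press slowly, about 10 mm/s, and stop on force); it springs back up
- key_red_top (a point): centre of the red key's top face; the key is a round red cap 26 mm across in a black collar 44 mm across, 12 mm proud of it. z axis: square out of the key and panel (38 degrees from vertical, towards the front); y axis: along the row of keys. Moves with the key
- key_red (a joint): travel of the red key, m: 0 up, 0.008 at the hard stop, pressed along -z of its top. The spring takes about 3 N to start, 7.3 N at 0.0063, beyond which it counts as fully down, and 8.5 N at the hard stop (which is rigid: press slowly, about 10 mm/s, and stop on force); it springs back up
- tell_blue (a joint): tell-tale of the blue key, a small white pin 5 mm across in the collar at the front of the key, which the key carries down with it and which stays down: 0 before the first press, about 0.005 to 0.008 after a full press (m). Nothing to handle
- tell_yellow (a joint): tell-tale of the yellow key, a small white pin 5 mm across in the collar at the front of the key, which the key carries down with it and which stays down: 0 before the first press, about 0.005 to 0.008 after a full press (m). Nothing to handle
- valve_block: rinse valve block, fixed, pale grey, 110 x 110 mm, 50 mm tall, steel pipe stubs out of its +y and -y sides (to 80 mm from its centre). Origin at bench level under its centre, straight below the handle's axis. Black marks on top every 30 degrees round the handle, clockwise seen from above, 0 along -x; the broad green mark is at 120 degrees
- valve_grip (a point): grip point of the valve's blue bar handle, on its upright turning axis, 85 mm above the bench. The bar lies along this point's x axis, 46 mm long, 14 mm wide (y), from 61 to 95 mm above the bench, on a disc 44 mm across; a white pointer stripe on the bar's top points along -x of the point
- valve (a joint): angle of the valve handle, rad: 0 = shut, pointer along -x of the block; grows as the handle is turned clockwise seen from above, stop at 3.3. Pointer on the green mark = 2.094 (120 degrees). Stiff turning, about 0.08 N m, stays where it is left
- wash_bottle: wash bottle, milky white body 68 mm across with a red cap and spout, 163 mm tall (spout to 180 mm); loose bystander, origin at the middle of its underside, leave it where it is
- amber_bottle: amber glass bottle with black cap, 60 mm across, 120 mm tall; loose bystander, origin at the middle of its underside, leave it where it is
- cup_a: clear plastic sample cup, 56 mm across, 65 mm tall; loose bystander, origin at the middle of its underside, leave it where it is
- cup_b: white plastic sample cup, 56 mm across, 65 mm tall; loose bystander, origin at the middle of its underside, leave it where it is
- beaker: glass beaker, 72 mm across, 90 mm tall; loose bystander, origin at the middle of its underside, leave it where it is
- jar: small jar with blue cap, 56 mm across, 60 mm tall; loose bystander, origin at the middle of its underside, leave it where it is
- spoon: steel lab spoon lying flat, 170 mm long; loose bystander, origin at its middle, leave it where it is

How it is judged:
By the outcome, as a careful person would: the job done as asked, in the order asked, and still so for the second after the job is handed in, with the robot touching nothing.
It also fails if it takes over 67 s, if anything falls off the work surface, if the arm or the gripper's body presses on something with over 40 N, if the wrist force passes 120 N, or if a joint passes its speed limit or range.

## Working session

There is one attempt and no reset: what is moved stays moved. The work goes in short steps, Python scripts to look and compute and a shell command to move; the robot and the scene stay as the last step left them, time stands still between calls to the robot, and variables do not carry over. Pictures are saved under pics/ and viewed, about 8 in all and at most 12, crops included, and the job is handed in when it is done.

```bash
mkdir -p pics; python3 - <<'E'
from rig import bot, vision
import cv2,numpy as np
s=bot.read_state();print(s['position'],s['tcp_rot'],s['force'],bot.grip_depth)
for n in('side','top'):
    cv2.imwrite(f'pics/{n}0.png',cv2.cvtColor(vision.capture(n),cv2.COLOR_RGB2BGR));print(n,vision.camera_info(n))
print(vision.camera_info('wrist'))
E
```

```text
[ 0.25456519 -0.56999978  0.22159398] [[ 9.13159896e-01  4.07601179e-01 -5.32461237e-04]
 [ 4.07601369e-01 -9.13157615e-01  2.07244364e-03]
 [ 3.58509437e-04 -2.10950435e-03 -9.99997711e-01]] [-0.453567    0.14033405  0.52764915] -0.0187
side {'intrinsics': array([[454.72515622,   0.        , 281.17946256],
       [  0.        , 454.72515622, 205.38695689],
       [  0.        ,   0.        ,   1.        ]]), 'camera_from_world': array([[-0.94515123, -0.32648953,  0.00968169,  0.52848424],
       [ 0.19655613, -0.54483505,  0.81518124, -0.20714332],
       [-0.26087321,  0.77237255,  0.57912504, -1.04085213],
       [ 0.        ,  0.        ,  0.        ,  1.        ]])}
top {'intrinsics': array([[490.41569546,   0.        , 288.20546683],
       [  0.        , 490.41569546, 218.05040992],
       [  0.        ,   0.        ,   1.        ]]), 'camera_from_world': array([[ 0.05707334, -0.99836496,  0.00316823, -0.0495693 ],
       [ 0.97636846,  0.05647785,  0.20860222, -0.56566197],
       [-0.20844008, -0.00881227,  0.97799544, -1.52479025],
       [ 0.        ,  0.        ,  0.        ,  1.        ]])}
{'intrinsics': array([[295.7542058 ,   0.        , 281.86681394],
       [  0.        , 295.7542058 , 214.15069748],
       [  0.        ,   0.        ,   1.        ]]), 'mount': array([[-6.43745452e-04,  9.52571187e-01,  3.04315165e-01,
         8.52222561e-02],
       [ 9.99999773e-01,  6.73734211e-04,  6.45879061e-06,
        -1.45684258e-03],
       [-1.98875080e-04,  3.04315100e-01, -9.52571404e-01,
        -1.62741305e-01],
       [ 0.00000000e+00,  0.00000000e+00,  0.00000000e+00,
         1.00000000e+00]])}
```

View pics/side0.png

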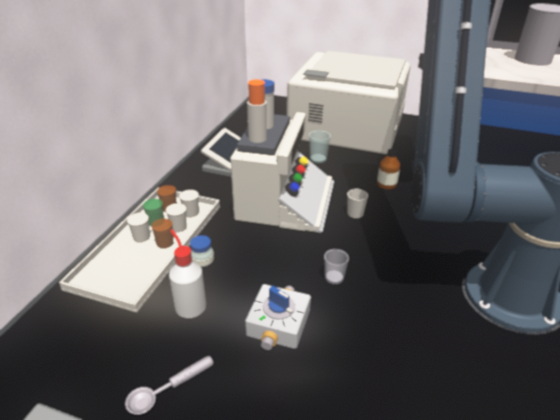

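View pics/top0.png

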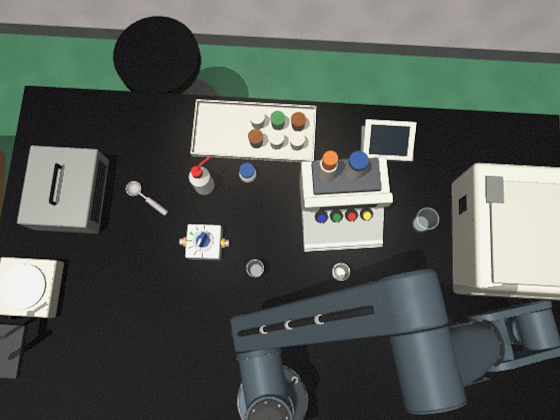

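The side view shows the valve at about (279,302) and the keys at about (294,187) to (303,160). The top view shows the valve at about (203,242), and the keys blue, green, red and yellow at x=321, 337, 352 and 367, row 216. Next I'll enlarge both.

```bash
python3 - <<'E'
import cv2,numpy as np
s=cv2.imread('pics/side0.png');t=cv2.imread('pics/top0.png')
def c(i,x,y,w,h,k):return cv2.resize(i[y:y+h,x:x+w],None,fx=k,fy=k,interpolation=cv2.INTER_CUBIC)
a=np.hstack([c(s,240,275,80,60,5),c(t,170,212,80,60,5)])
b=np.hstack([c(s,265,145,80,60,5),c(t,305,190,80,60,5)])
cv2.imwrite('pics/crop1.png',np.vstack([a,b]))
E
```

```text
(no output)
```

View pics/crop1.png

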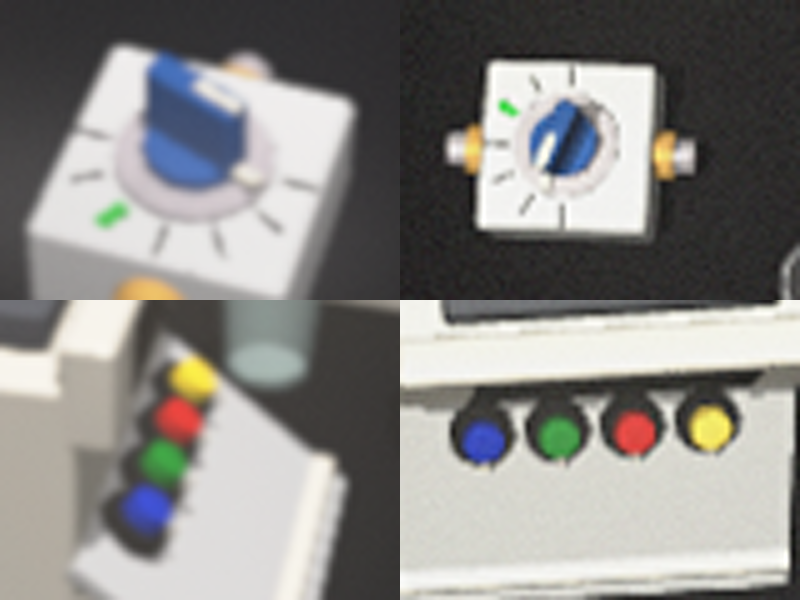

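```bash
cat > h.py <<'E'
import numpy as np,cv2
from rig import bot,vision
def P(n):
    i=vision.camera_info(n);M=np.diag([1,-1,-1,1.])@i['camera_from_world'];return i['intrinsics']@M[:3]
def Pw(s):  # wrist
    i=vision.camera_info('wrist');T=np.eye(4);T[:3,:3]=s['tcp_rot'];T[:3,3]=s['position']
    return i['intrinsics']@(np.diag([1,-1,-1,1.])@np.linalg.inv(T@i['mount']))[:3]
def tri(Ps,us):
    A=np.vstack([np.outer(u,p[2])-p[:2] for p,u in zip(Ps,us)]);v=np.linalg.svd(A)[2][-1];X=v[:3]/v[3]
    e=[np.round((p@np.r_[X,1])[:2]/(p@np.r_[X,1])[2]-u,1) for p,u in zip(Ps,us)];return X,e
def plane(p,u,z):
    A=(np.outer(u,p[2])-p[:2]);return np.linalg.solve(A[:,:2],-(A[:,3]+A[:,2]*z))
E
python3 - <<'E'
from h import *
S,T=P('side'),P('top')
f=lambda u,v,ox,oy:np.array([(u+.5)/5-.5+ox,(v+.5)/5-.5+oy])
for n,a,b in [('xp ym',(120,45),(655,68)),('xm ym',(353,97),(650,235)),('xp yp',(30,232),(490,62)),('green',(112,215),(508,107)),('handle',(200,85),(557,137))]:
    print(n,*tri([S,T],[f(*a,240,275),f(b[0]-400,b[1],170,212)]))
for n,a,b in [('blue',(150,508),(483,440)),('green',(163,462),(559,437)),('red',(180,420),(635,433)),('yel',(195,378),(711,428))]:
    print(n,*tri([S,T],[f(a[0],a[1]-300,265,145),f(b[0]-400,b[1]-300,305,190)]))
for n,u in [('wash',(201,180)),('jar',(247,173)),('cupW',(341,272)),('cupC',(255,268)),('beaker',(426,219))]: print(n,plane(T,u,.06))
E
```

```text
xp ym [0.53241511 0.20023573 0.04973053] [array([-0.5, -0.1]), array([0. , 0.3])]
xm ym [0.42577194 0.19456139 0.04846163] [array([0.4, 0.1]), array([-0. , -0.2])]
xp yp [0.53043482 0.30777378 0.04727817] [array([-0.7, -0.2]), array([0. , 0.4])]
green [0.50087915 0.29228682 0.05190813] [array([-0.6, -0.2]), array([0. , 0.3])]
handle [0.47719436 0.25123651 0.09386191] [array([-0.2, -0.1]), array([0. , 0.1])]
blue [ 0.56515519 -0.12112027  0.10065391] [array([-0.5, -0.1]), array([0. , 0.4])]
green [ 0.57123053 -0.16867849  0.10023109] [array([0.1, 0. ]), array([-0., -0.])]
red [ 0.57639962 -0.21652953  0.09956606] [array([-0.1, -0. ]), array([0. , 0.1])]
yel [ 0.58201543 -0.26417889  0.10050392] [array([-0.1, -0. ]), array([0. , 0.1])]
wash [0.67850195 0.27608068]
jar [0.71117019 0.12715155]
cupW [ 0.40325394 -0.19337619]
cupC [0.40027419 0.07855887]
beaker [ 0.59010396 -0.46181227]
```

```bash
cat >> h.py <<'E'
from scipy.spatial.transform import Rotation as R
def down(yaw):
    c,s=np.cos(np.radians(yaw)),np.sin(np.radians(yaw));return np.array([[c,s,0],[s,-c,0],[0,0,-1.]])
def lean(yaw,a=38):
    return R.from_euler('z',yaw,degrees=True).as_matrix()@R.from_euler('y',-a,degrees=True).as_matrix()@down(0)
def go(p,Rt,p0=None,R0=None):
    s=bot.read_state();p0=s['position'] if p0 is None else np.array(p0);R0=s['tcp_rot'] if R0 is None else R0
    print('shift',np.round(R0.T@(np.array(p)-p0)*1e3,1),'turn',np.round(R.from_matrix(R0.T@Rt).as_rotvec(degrees=True),1))
E
python3 - <<'E'
from h import *
a=([.42,-.1,.28],down(100));b=([.478,.251,.24],down(160))
go(*a);go(*b,*a)
E
```

```text
shift [ 342.7 -361.9  -57.5] turn [ -0.1  -0.1 -75.9]
shift [335.6 118.1  40. ] turn [  0.   0. -60.]
```

```bash
r='x'; python3 -m jog '[[[343,-362,-58],[0,0,-76],0],[[343,-362,-58],[0,0,-76],0],[[343,-362,-58],[0,0,-76],0],[[343,-362,-58],[0,0,-76],0],[[343,-362,-58],[0,0,-76],0],[[343,-362,-58],[0,0,-76],0],[[343,-362,-58],[0,0,-76],0],[[343,-362,-58],[0,0,-76],0],[[343,-362,-58],[0,0,-76],0],[[343,-362,-58],[0,0,-76],0],[[343,-362,-58],[0,0,-76],0],[[343,-362,-58],[0,0,-76],0]]'
python3 -c "
from h import *
go([.478,.251,.24],down(160))"
```

```text
time_s: 1.1
position: [0.4197, -0.1002, 0.2805]
tcp_rot: [[-0.177, 0.984, -0.0], [0.984, 0.177, 0.0], [0.0, -0.0, -1.0]]
force: [0.7, -0.6, -0.3]
opening: 1.003
shift [335.3 119.5  40.5] turn [ -0.   -0.  -59.8]
```

```bash
python3 -m jog '[[[335,119,40],[0,0,-60],0],[[335,119,40],[0,0,-60],0],[[335,119,40],[0,0,-60],0],[[335,119,40],[0,0,-60],0],[[335,119,40],[0,0,-60],0],[[335,119,40],[0,0,-60],0],[[335,119,40],[0,0,-60],0],[[335,119,40],[0,0,-60],0],[[335,119,40],[0,0,-60],0],[[335,119,40],[0,0,-60],0],[[335,119,40],[0,0,-60],0],[[335,119,40],[0,0,-60],0]]'
python3 -c "
from h import *
import pickle
s=bot.read_state();print(s['joint_positions'])
i=vision.capture('wrist');cv2.imwrite('pics/w1.png',i[:,:,::-1]);pickle.dump(s,open('w1.pkl','wb'))
p=Pw(s)@[.478,.251,.095,1];print(p[:2]/p[2])"
```

```text
time_s: 2.1
position: [0.4778, 0.2478, 0.2399]
tcp_rot: [[-0.94, 0.341, -0.001], [0.341, 0.94, -0.001], [0.001, -0.001, -1.0]]
force: [-0.1, -0.6, 0.2]
opening: 0.999
[ 1.55297108e+01  2.23626688e+01  9.33287498e+01 -3.48492846e-02
  6.43995694e+01 -5.44934472e+01]
[283.31453347 201.11474671]
```

View pics/w1.png

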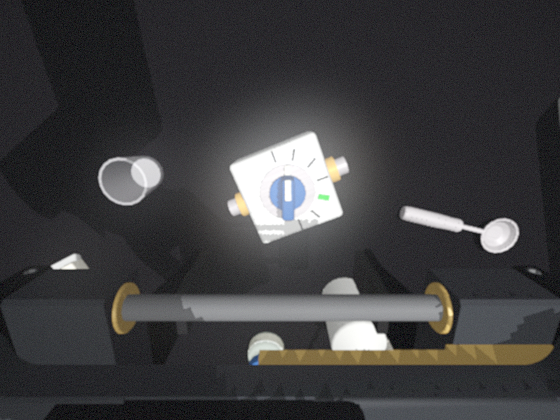

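The wrist view shows the bar upright at column ~288, rows ~180–218, with the pointer towards the image top and the green mark at (324,197). I'll take an enlarged crop.

```bash
python3 -c "
import cv2
i=cv2.imread('pics/w1.png')[125:245,225:350];cv2.imwrite('pics/w1c.png',cv2.resize(i,None,fx=5,fy=5,interpolation=cv2.INTER_CUBIC))"
```

```text
(no output)
```

View pics/w1c.png

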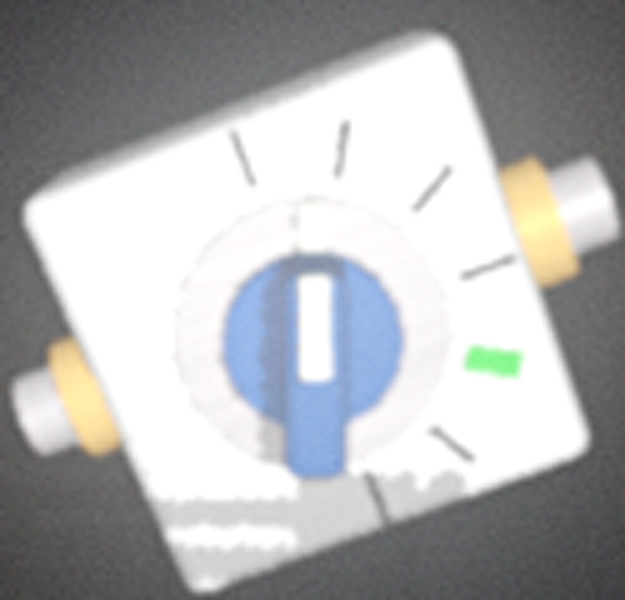

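```bash
python3 -c "
from h import *
import pickle
s=pickle.load(open('w1.pkl','rb'));p=Pw(s)
f=lambda u,v:np.array([(u+.5)/5-.5+225,(v+.5)/5-.5+125])
a=plane(p,f(316,266),.095);b=plane(p,f(316,476),.095)
c=(a+b)/2;d=a-b;print(a,b,c,np.linalg.norm(d),np.degrees(np.arctan2(d[1],d[0])))
m0=plane(p,f(244,158),.05);g=plane(p,f(494,361),.05);m6=plane(p,f(379,498),.05);cc=(m0+m6)/2;print(m0,m6,cc,g)
ang=lambda v:np.degrees(np.arctan2(v[1],v[0]))
print(ang(m0-m6),ang(g-cc))
go([*c,.068],down(160))"
```

```text
[0.45576006 0.2640705 ] [0.49967249 0.2483919 ] [0.47771627 0.2562312 ] 0.04662745859418081 160.3512836683909
[0.43404907 0.25466746] [0.52538404 0.25700567] [0.47971655 0.25583657] [0.50122474 0.29514647]
-178.53352980112638 61.3149731782694
shift [  3.2   8.4 172.1] turn [-0.1 -0.  -0. ]
```

```bash
python3 -m jog '[[[2,5,172],[0,0,0],0],[[2,5,172],[0,0,0],0],[[2,5,172],[0,0,0],0],[[2,5,172],[0,0,0],0],[[2,5,172],[0,0,0],0],[[2,5,172],[0,0,0],0],[[2,5,172],[0,0,0],0]]'
python3 -m jog '[[[0,0,0],[0,0,0],0.5],[[0,0,0],[0,0,0],0.7],[[0,0,0],[0,0,0],0.75],[[0,0,0],[0,0,0],0.8],[[0,0,0],[0,0,0],0.8]]'
python3 -c "
from h import *
s=bot.read_state();print(s['position'],s['tcp_rot'].T@s['force'],s['tcp_rot'].T@s['moment'],s['opening'])"
```

```text
time_s: 2.73
position: [0.4794, 0.2532, 0.0697]
tcp_rot: [[-0.939, 0.343, 0.002], [0.343, 0.939, 0.0], [-0.001, 0.001, -1.0]]
force: [0.3, 0.7, 0.4]
opening: 1.004
time_s: 3.15
position: [0.4788, 0.254, 0.0695]
tcp_rot: [[-0.94, 0.341, 0.002], [0.341, 0.94, 0.001], [-0.002, 0.001, -1.0]]
force: [-1.4, -0.5, -0.8]
opening: 0.707
[0.47882092 0.25399258 0.06951521] [ 1.17787455 -0.99641509  0.8218989 ] [-0.11397769 -0.10744706 -0.00125874] 0.7067617038128504
```

```bash
python3 -m jog '[[[0,0,0],[0,0,0],1],[[0,0,0],[0,0,0],1],[[0,0,0],[0,0,0],1],[[0,0,0],[0,0,0],1],[[0,0,0],[0,0,0],1],[[0,0,0],[0,0,0],1],[[0,0,0],[0,0,0],1],[[0,0,0],[0,0,0],1],[[0,0,0],[0,0,0],1],[[0,0,0],[0,0,0],1],[[0,0,0],[0,0,0],1],[[0,0,0],[0,0,0],1]]'
python3 -c "
from h import *
s=bot.read_state();print(s['position'],s['tcp_rot'].T@s['force'],s['tcp_rot'].T@s['moment'],s['opening'])"
```

```text
time_s: 4.15
position: [0.4784, 0.2541, 0.0682]
tcp_rot: [[-0.94, 0.341, 0.0], [0.341, 0.94, 0.001], [-0.0, 0.001, -1.0]]
force: [-0.6, 3.7, -1.4]
opening: 0.159
[0.47835371 0.25405422 0.0682344 ] [1.86665638 3.24084358 1.4082972 ] [-0.56087786  0.00537751  0.06356863] 0.15909591489864655
```

```bash
python3 -m jog '[[[0,0,0],[0,0,4],1],[[0,0,0],[0,0,8],1],[[0,0,0],[0,0,12],1],[[0,0,0],[0,0,16],1],[[0,0,0],[0,0,20],1],[[0,0,0],[0,0,24],1],[[0,0,0],[0,0,28],1],[[0,0,0],[0,0,32],1],[[0,0,0],[0,0,36],1],[[0,0,0],[0,0,40],1],[[0,0,0],[0,0,44],1],[[0,0,0],[0,0,48],1]]'
python3 -c "
from h import *
s=bot.read_state();print(s['position'],s['tcp_rot'].T@s['force'],s['tcp_rot'].T@s['moment'],s['opening'])"
```

```text
time_s: 5.15
position: [0.4787, 0.2544, 0.0682]
tcp_rot: [[-0.372, 0.928, 0.001], [0.928, 0.372, 0.001], [0.001, 0.001, -1.0]]
force: [0.4, 3.3, -1.9]
opening: 0.161
[0.47873152 0.25439071 0.06823767] [2.90081034 1.54993069 1.92554586] [-0.44656154  0.55766431 -0.10588123] 0.1608125669318596
```

```bash
python3 -m jog '[[[0,0,0],[0,0,4],1],[[0,0,0],[0,0,9],1],[[0,0,0],[0,0,14],1],[[0,0,0],[0,0,19],1],[[0,0,0],[0,0,24],1],[[0,0,0],[0,0,29],1],[[0,0,0],[0,0,34],1],[[0,0,0],[0,0,39],1],[[0,0,0],[0,0,44],1],[[0,0,0],[0,0,48],1],[[0,0,0],[0,0,50.5],1],[[0,0,0],[0,0,50.5],1]]'
python3 -m jog '[[[0,0,0],[0,0,0],0.5],[[0,0,0],[0,0,0],0.2],[[0,0,0],[0,0,0],0],[[0,0,0],[0,0,0],0],[[0,0,0],[0,0,0],0],[[0,0,0],[0,0,0],0],[[0,0,-30],[0,0,0],0],[[0,0,-60],[0,0,0],0],[[0,0,-100],[0,0,0],0],[[0,0,-140],[0,0,0],0],[[0,0,-170],[0,0,0],0],[[0,0,-170],[0,0,0],0]]'
python3 -c "
from h import *
import pickle
s=bot.read_state();print(s['joint_positions'])
i=vision.capture('wrist');pickle.dump(s,open('w2.pkl','wb'))
p=Pw(s)@[.478,.254,.095,1];c=(p[:2]/p[2]).astype(int);print(c)
i=i[c[1]-60:c[1]+60,c[0]-60:c[0]+60,::-1];cv2.imwrite('pics/w2c.png',cv2.resize(i,None,fx=5,fy=5,interpolation=cv2.INTER_CUBIC))"
```

```text
time_s: 6.15
position: [0.4792, 0.2544, 0.0683]
tcp_rot: [[0.477, 0.879, 0.002], [0.879, -0.477, 0.001], [0.002, 0.001, -1.0]]
force: [2.4, 3.5, -3.8]
opening: 0.16
time_s: 7.15
position: [0.4823, 0.255, 0.2452]
tcp_rot: [[0.476, 0.879, 0.014], [0.879, -0.476, 0.004], [0.01, 0.01, -1.0]]
force: [0.9, -0.2, 0.3]
opening: 0.962
[ 1.61316379e+01  2.21959678e+01  9.26184200e+01 -1.43723354e-03
  6.43627117e+01  4.45592882e+01]
[277 205]
```

View pics/w2c.png

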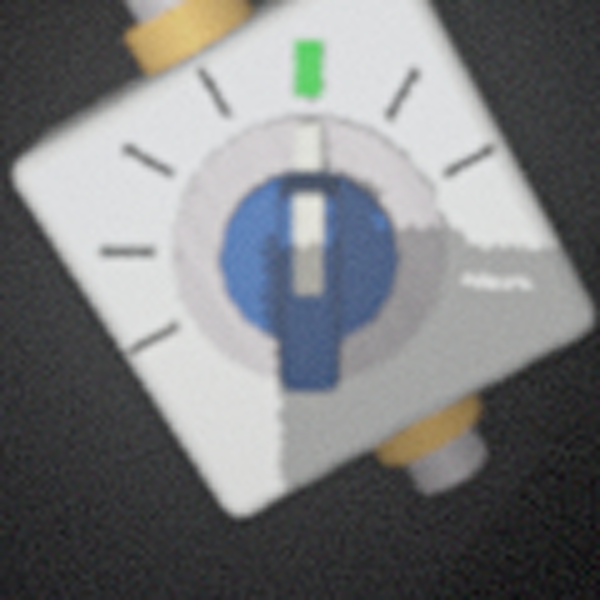

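Pointer, disc stripe and green mark line up on one column (~309), so the valve is set. Next, the keys.

```bash
python3 - <<'E'
from h import *
L=lean(6.7);print(np.round(L,3))
a=([.42,.0,.26],lean(20,30));go(*a);go([.508,-.176,.182],L,*a)
E
```

```text
[[ 0.783  0.117  0.611]
 [ 0.092 -0.993  0.072]
 [ 0.616  0.    -0.788]]
shift [-252.4   68.   -19. ] turn [-10.7  28.2  40.6]
shift [-19.5 195.5  78.8] turn [-7.4  8.  11. ]
```

```bash
python3 -m jog '[[[-252,68,-19],[-11,28,41],0.3],[[-252,68,-19],[-11,28,41],0.6],[[-252,68,-19],[-11,28,41],1],[[-252,68,-19],[-11,28,41],1],[[-252,68,-19],[-11,28,41],1],[[-252,68,-19],[-11,28,41],1],[[-252,68,-19],[-11,28,41],1],[[-252,68,-19],[-11,28,41],1],[[-252,68,-19],[-11,28,41],1],[[-252,68,-19],[-11,28,41],1],[[-252,68,-19],[-11,28,41],1],[[-252,68,-19],[-11,28,41],1]]'
python3 -c "
from h import *
go([.508,-.176,.182],lean(6.7))"
```

```text
time_s: 8.2
position: [0.4186, 0.001, 0.2573]
tcp_rot: [[0.819, 0.339, 0.463], [0.297, -0.941, 0.163], [0.491, 0.004, -0.871]]
force: [-0.0, -0.2, 0.5]
opening: 0.172
shift [-16.3 196.5  78.2] turn [-7.1  8.5 11. ]
```

```bash
python3 -m jog '[[[-16,196,78],[-7.1,8.5,11],1],[[-16,196,78],[-7.1,8.5,11],1],[[-16,196,78],[-7.1,8.5,11],1],[[-16,196,78],[-7.1,8.5,11],1],[[-16,196,78],[-7.1,8.5,11],1],[[-16,196,78],[-7.1,8.5,11],1],[[-16,196,78],[-7.1,8.5,11],1],[[-16,196,78],[-7.1,8.5,11],1],[[-16,196,78],[-7.1,8.5,11],1]]'
python3 -c "
from h import *
import pickle
s=bot.read_state();print(s['joint_positions'],s['opening'])
i=vision.capture('wrist');pickle.dump(s,open('w3.pkl','wb'))
for k in ([.565,-.121,.1007],[.571,-.1687,.1002],[.576,-.2165,.0996],[.582,-.264,.1005]): p=Pw(s)@[*k,1];print(p[:2]/p[2])
cv2.imwrite('pics/w3.png',cv2.resize(i[80:300,140:420,::-1],None,fx=2.7,fy=2.7,interpolation=cv2.INTER_CUBIC))"
```

```text
time_s: 8.95
position: [0.507, -0.1752, 0.1818]
tcp_rot: [[0.783, 0.116, 0.611], [0.091, -0.993, 0.072], [0.615, -0.001, -0.789]]
force: [-0.4, -0.0, 0.8]
opening: 0.005
[-48.77207777  23.84482002 122.53993046  73.88462403  31.84100366
 -30.0625221 ] 0.005012528259122698
[233.59946645 213.84441235]
[284.6008416  213.56335027]
[335.41914038 214.3163124 ]
[386.31387133 213.49831032]
```

View pics/w3.png

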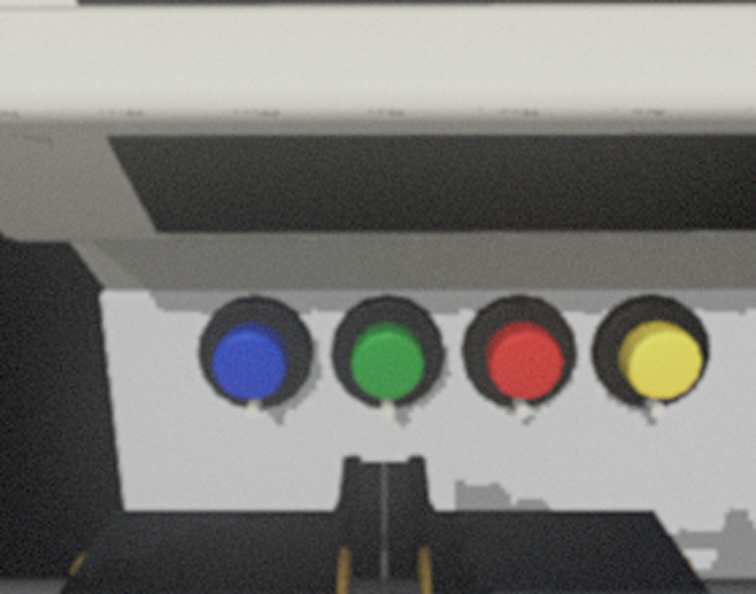

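Key tops at about (232,215), (284,215), (334,215) and (386,214) match the projections of the triangulated points within 1 px.

```bash
cat >> h.py <<'E'
K=dict(blue=[.565,-.121,.1007],green=[.5708,-.1687,.1002],yellow=[.582,-.264,.1005])
def key(k,h): L=lean(6.7);go(np.array(K[k])-L[:,2]*h,L)
def f():
    s=bot.read_state();L=s['tcp_rot'];print('t %.2f axial'%s['time_s'],np.round(-s['force']@L[:,2],2),'h',{k:np.round(L.T@(s['position']-np.array(v))*1e3,1).tolist() for k,v in K.items()})
E
python3 -c "
from h import *
key('blue',12);f()"
```

```text
shift [-8.20000e+00 -4.75000e+01 -1.18963e+04] turn [-0.   0.  -0.1]
t 9.00 axial -0.07 h {'blue': [-0.5, 46.6, -103.7], 'green': [-0.4, -1.5, -104.2], 'yellow': [-0.7, -97.4, -104.0]}
```

```bash
python3 -m jog '[[[0.5,-46.6,40],[0,0,0],1],[[0.5,-46.6,70],[0,0,0],1],[[0.5,-46.6,80],[0,0,0],1],[[0.5,-46.6,88],[0,0,0],1],[[0.5,-46.6,92],[0,0,0],1],[[0.5,-46.6,92],[0,0,0],1],[[0.5,-46.6,92],[0,0,0],1]]'
python3 -c "
from h import *
f()"
python3 -m jog '[[[0,0,1],[0,0,0],1],[[0,0,2],[0,0,0],1],[[0,0,3],[0,0,0],1],[[0,0,4],[0,0,0],1],[[0,0,5],[0,0,0],1],[[0,0,6],[0,0,0],1],[[0,0,7],[0,0,0],1],[[0,0,8],[0,0,0],1],[[0,0,9],[0,0,0],1],[[0,0,9],[0,0,0],1]]'
python3 -c "
from h import *
f()"
```

```text
time_s: 9.58
position: [0.5579, -0.1235, 0.1109]
tcp_rot: [[0.783, 0.114, 0.612], [0.09, -0.993, 0.069], [0.616, 0.001, -0.788]]
force: [-0.4, 0.4, -0.1]
opening: 0.006
t 9.58 axial 0.14 h {'blue': [0.5, 1.7, -12.5], 'green': [0.6, -46.3, -13.1], 'yellow': [0.3, -142.3, -13.1]}
time_s: 10.42
position: [0.5636, -0.1238, 0.1029]
tcp_rot: [[0.783, 0.112, 0.612], [0.089, -0.994, 0.069], [0.616, 0.001, -0.788]]
force: [-1.8, -0.1, 2.9]
opening: 0.005
t 10.42 axial 3.42 h {'blue': [0.0, 2.6, -2.8], 'green': [0.0, -45.5, -3.5], 'yellow': [-0.4, -141.4, -3.5]}
```

```bash
python3 -m jog '[[[0,0,0.8],[0,0,0],1],[[0,0,1.6],[0,0,0],1],[[0,0,2.4],[0,0,0],1],[[0,0,3.2],[0,0,0],1],[[0,0,4],[0,0,0],1],[[0,0,4.8],[0,0,0],1],[[0,0,5],[0,0,0],1]]'
python3 -c "
from h import *
f()"
```

```text
time_s: 11.0
position: [0.5666, -0.1234, 0.099]
tcp_rot: [[0.783, 0.112, 0.612], [0.089, -0.994, 0.069], [0.615, 0.001, -0.788]]
force: [-3.6, -0.9, 4.1]
opening: 0.005
t 11.00 axial 5.48 h {'blue': [-0.0, 2.6, 2.1], 'green': [0.0, -45.5, 1.4], 'yellow': [-0.5, -141.4, 1.4]}
```

```bash
python3 -m jog '[[[0,0,0.8],[0,0,0],1],[[0,0,1.6],[0,0,0],1],[[0,0,2],[0,0,0],1],[[0,0,2],[0,0,0],1]]'
python3 -c "
from h import *
f()"
```

```text
time_s: 11.33
position: [0.5678, -0.1233, 0.0976]
tcp_rot: [[0.783, 0.112, 0.612], [0.089, -0.994, 0.069], [0.616, 0.001, -0.788]]
force: [-4.1, -1.9, 6.6]
opening: 0.005
t 11.33 axial 7.79 h {'blue': [0.0, 2.6, 4.0], 'green': [0.0, -45.5, 3.3], 'yellow': [-0.4, -141.4, 3.2]}
```

```bash
python3 -m jog '[[[0,0,0.5],[0,0,0],1],[[0,0,0.8],[0,0,0],1],[[0,0,0.8],[0,0,0],1]]'
python3 -c "
from h import *
f()"
```

```text
time_s: 11.58
position: [0.5678, -0.1233, 0.0974]
tcp_rot: [[0.783, 0.112, 0.612], [0.088, -0.994, 0.068], [0.616, 0.001, -0.788]]
force: [-8.8, -2.0, 10.7]
opening: 0.004
t 11.58 axial 13.94 h {'blue': [0.0, 2.6, 4.1], 'green': [0.0, -45.5, 3.5], 'yellow': [-0.5, -141.4, 3.3]}
```

```bash
python3 -m jog '[[[0,0,-2],[0,0,0],1],[[0,0,-5],[0,0,0],1],[[0,0,-10],[0,0,0],1],[[0,0,-25],[0,0,0],1],[[0,0,-35],[0,0,0],1],[[0.5,40,-35],[0,0,0],1],[[0.5,80,-35],[0,0,0],1],[[0.5,115,-35],[0,0,0],1],[[0.5,141,-35],[0,0,0],1],[[0.5,141,-30],[0,0,0],1],[[0.5,141,-22],[0,0,0],1],[[0.5,141,-22],[0,0,0],1]]'
python3 -m jog '[[[0,0,0],[0,0,0],1],[[0,0,0],[0,0,0],1]]'
python3 -c "
from h import *
f()"
```

```text
time_s: 12.58
position: [0.5711, -0.2632, 0.1131]
tcp_rot: [[0.784, 0.114, 0.61], [0.089, -0.993, 0.072], [0.615, -0.002, -0.789]]
force: [-0.3, 0.4, -0.6]
opening: 0.009
time_s: 12.75
position: [0.5708, -0.2624, 0.114]
tcp_rot: [[0.784, 0.115, 0.61], [0.09, -0.993, 0.072], [0.615, -0.002, -0.789]]
force: [-0.8, 0.6, -0.2]
opening: 0.007
t 12.75 axial 0.3 h {'blue': [0.0, 141.1, -17.1], 'green': [0.1, 93.1, -17.6], 'yellow': [-0.4, -2.9, -17.4]}
```

```bash
python3 -m jog '[[[0.4,2.9,3],[0,0,0],1],[[0.4,2.9,6],[0,0,0],1],[[0.4,2.9,8],[0,0,0],1],[[0.4,2.9,9],[0,0,0],1],[[0.4,2.9,10],[0,0,0],1],[[0.4,2.9,11],[0,0,0],1],[[0.4,2.9,12],[0,0,0],1],[[0.4,2.9,13],[0,0,0],1],[[0.4,2.9,14],[0,0,0],1],[[0.4,2.9,14],[0,0,0],1]]'
python3 -c "
from h import *
f()"
```

```text
time_s: 13.58
position: [0.5804, -0.2667, 0.1038]
tcp_rot: [[0.783, 0.113, 0.612], [0.089, -0.994, 0.069], [0.616, 0.001, -0.788]]
force: [-1.2, 0.2, 2.6]
opening: 0.007
t 13.58 axial 2.75 h {'blue': [1.0, 146.5, -3.1], 'green': [1.0, 98.4, -3.7], 'yellow': [0.6, 2.5, -3.8]}
```

```bash
python3 -m jog '[[[0,0,0.8],[0,0,0],1],[[0,0,1.6],[0,0,0],1],[[0,0,2.4],[0,0,0],1],[[0,0,3.2],[0,0,0],1],[[0,0,4],[0,0,0],1],[[0,0,4.8],[0,0,0],1],[[0,0,5.6],[0,0,0],1],[[0,0,6.2],[0,0,0],1],[[0,0,6.2],[0,0,0],1]]'
python3 -c "
from h import *
f()"
```

```text
time_s: 14.33
position: [0.5842, -0.2662, 0.0989]
tcp_rot: [[0.783, 0.113, 0.612], [0.089, -0.994, 0.069], [0.616, 0.001, -0.788]]
force: [-5.4, 0.2, 5.3]
opening: 0.004
t 14.33 axial 7.46 h {'blue': [1.0, 146.5, 3.1], 'green': [1.0, 98.4, 2.5], 'yellow': [0.5, 2.5, 2.4]}
```

```bash
python3 -m jog '[[[0,0,0.5],[0,0,0],1],[[0,0,1],[0,0,0],1],[[0,0,1],[0,0,0],1]]'
python3 -c "
from h import *
f()"
```

```text
time_s: 14.58
position: [0.5847, -0.2662, 0.0982]
tcp_rot: [[0.783, 0.113, 0.612], [0.089, -0.994, 0.069], [0.616, 0.001, -0.788]]
force: [-5.2, -0.2, 5.3]
opening: 0.008
t 14.58 axial 7.37 h {'blue': [1.0, 146.5, 4.1], 'green': [1.0, 98.4, 3.4], 'yellow': [0.5, 2.5, 3.3]}
```

```bash
python3 -m jog '[[[0,0,0.4],[0,0,0],1],[[0,0,0.7],[0,0,0],1],[[0,0,0.7],[0,0,0],1]]'
python3 -c "
from h import *
f()"
```

```text
time_s: 14.83
position: [0.5851, -0.2661, 0.0977]
tcp_rot: [[0.783, 0.113, 0.612], [0.089, -0.994, 0.069], [0.616, 0.001, -0.788]]
force: [-5.1, -0.4, 6.0]
opening: 0.009
t 14.83 axial 7.86 h {'blue': [1.0, 146.5, 4.7], 'green': [1.0, 98.4, 4.0], 'yellow': [0.5, 2.5, 3.9]}
```

```bash
python3 -m jog '[[[0,0,0.4],[0,0,0],1],[[0,0,0.6],[0,0,0],1],[[0,0,0.6],[0,0,0],1]]'
python3 -c "
from h import *
f()"
```

```text
time_s: 15.08
position: [0.5852, -0.2661, 0.0977]
tcp_rot: [[0.783, 0.112, 0.612], [0.089, -0.994, 0.068], [0.616, 0.001, -0.788]]
force: [-8.7, 0.8, 9.0]
opening: 0.007
t 15.08 axial 12.38 h {'blue': [1.0, 146.5, 4.8], 'green': [1.0, 98.4, 4.1], 'yellow': [0.6, 2.5, 4.0]}
```

```bash
python3 -m jog '[[[0,0,-2],[0,0,0],1],[[0,0,-5],[0,0,0],1],[[0,0,-10],[0,0,0],1],[[0,0,-25],[0,0,0],1],[[0,0,-35],[0,0,0],1],[[0,-35,-35],[0,0,0],1],[[0,-70,-35],[0,0,0],1],[[0,-98,-35],[0,0,0],1],[[0,-98,-35],[0,0,0],1],[[-1,-98,-30],[0,0,0],1],[[-1,-98,-22],[0,0,0],1],[[-1,-98,-22],[0,0,0],1]]'
python3 -m jog '[[[0,0,0],[0,0,0],1],[[0,0,0],[0,0,0],1]]'
python3 -c "
from h import *
f()"
```

```text
time_s: 16.08
position: [0.5616, -0.1717, 0.1132]
tcp_rot: [[0.783, 0.112, 0.612], [0.089, -0.994, 0.068], [0.616, 0.002, -0.788]]
force: [0.0, -0.1, 0.4]
opening: 0.007
time_s: 16.25
position: [0.5607, -0.1714, 0.1137]
tcp_rot: [[0.783, 0.112, 0.612], [0.089, -0.994, 0.068], [0.616, 0.001, -0.788]]
force: [0.4, 0.3, -0.6]
opening: 0.001
t 16.25 axial -0.74 h {'blue': [0.2, 49.6, -16.3], 'green': [0.2, 1.5, -17.0], 'yellow': [-0.3, -94.4, -17.2]}
```

```bash
python3 -m jog '[[[0,-1.5,3],[0,0,0],1],[[0,-1.5,6],[0,0,0],1],[[0,-1.5,8],[0,0,0],1],[[0,-1.5,9],[0,0,0],1],[[0,-1.5,10],[0,0,0],1],[[0,-1.5,11],[0,0,0],1],[[0,-1.5,12],[0,0,0],1],[[0,-1.5,12.8],[0,0,0],1],[[0,-1.5,13.6],[0,0,0],1],[[0,-1.5,13.6],[0,0,0],1]]'
python3 -c "
from h import *
f()"
python3 -m jog '[[[0,0,0.8],[0,0,0],1],[[0,0,1.6],[0,0,0],1],[[0,0,2.4],[0,0,0],1],[[0,0,3.2],[0,0,0],1],[[0,0,4],[0,0,0],1],[[0,0,4.8],[0,0,0],1],[[0,0,5.6],[0,0,0],1],[[0,0,6.2],[0,0,0],1],[[0,0,6.2],[0,0,0],1]]'
python3 -c "
from h import *
f()"
```

```text
time_s: 17.08
position: [0.5684, -0.1679, 0.1031]
tcp_rot: [[0.783, 0.113, 0.612], [0.089, -0.994, 0.069], [0.616, 0.001, -0.788]]
force: [-1.5, -1.1, 2.4]
opening: 0.005
t 17.08 axial 2.9 h {'blue': [-0.0, 47.0, -3.0], 'green': [0.0, -1.1, -3.7], 'yellow': [-0.5, -97.1, -3.7]}
time_s: 17.83
position: [0.5722, -0.1674, 0.0982]
tcp_rot: [[0.783, 0.113, 0.612], [0.089, -0.994, 0.069], [0.616, 0.001, -0.788]]
force: [-3.8, -1.2, 5.5]
opening: 0.008
t 17.83 axial 6.69 h {'blue': [-0.0, 46.9, 3.2], 'green': [0.0, -1.2, 2.5], 'yellow': [-0.5, -97.1, 2.5]}
```

Now down to the stop, then hold well over a second.

```bash
python3 -m jog '[[[0,0,0.6],[0,0,0],1],[[0,0,1.2],[0,0,0],1],[[0,0,1.6],[0,0,0],1],[[0,0,1.6],[0,0,0],1]]'
python3 -c "
from h import *
f()"
python3 -m jog '[[[0,0,0.3],[0,0,0],1],[[0,0,0.3],[0,0,0],1],[[0,0,0.3],[0,0,0],1],[[0,0,0.3],[0,0,0],1]]'
python3 -c "
from h import *
f()"
```

```text
time_s: 18.17
position: [0.5729, -0.1673, 0.0973]
tcp_rot: [[0.783, 0.112, 0.612], [0.089, -0.994, 0.069], [0.616, 0.001, -0.788]]
force: [-6.6, -1.1, 8.8]
opening: 0.007
t 18.17 axial 11.01 h {'blue': [-0.0, 46.9, 4.3], 'green': [-0.0, -1.1, 3.6], 'yellow': [-0.5, -97.1, 3.5]}
time_s: 18.5
position: [0.5729, -0.1673, 0.0973]
tcp_rot: [[0.783, 0.112, 0.612], [0.089, -0.994, 0.068], [0.616, 0.001, -0.788]]
force: [-8.1, -0.9, 11.3]
opening: 0.009
t 18.50 axial 13.9 h {'blue': [0.0, 46.9, 4.4], 'green': [0.0, -1.2, 3.7], 'yellow': [-0.5, -97.1, 3.6]}
```

```bash
python3 -m jog '[[[0,0,0],[0,0,0],1],[[0,0,0],[0,0,0],1],[[0,0,0],[0,0,0],1],[[0,0,0],[0,0,0],1],[[0,0,0],[0,0,0],1],[[0,0,0],[0,0,0],1],[[0,0,0],[0,0,0],1],[[0,0,0],[0,0,0],1],[[0,0,0],[0,0,0],1],[[0,0,0],[0,0,0],1],[[0,0,0],[0,0,0],1],[[0,0,0],[0,0,0],1]]'
python3 -c "
from h import *
f()"
python3 -m jog '[[[0,0,0],[0,0,0],1],[[0,0,-2],[0,0,0],1],[[0,0,-5],[0,0,0],1],[[0,0,-10],[0,0,0],1],[[0,0,-25],[0,0,0],1],[[0,0,-50],[0,0,0],1],[[0,0,-80],[0,0,0],1],[[0,0,-105],[0,0,0],1],[[0,0,-108],[0,0,0],1],[[0,0,-108],[0,0,0],1],[[0,0,-108],[0,0,0],1]]'
python3 -c "
from h import *
f()
c=lambda n:vision.capture(n)[:,:,::-1]
i=c('wrist')[180:240,200:410];a=cv2.resize(i,(770,220),interpolation=cv2.INTER_CUBIC)
t=c('top');b=cv2.resize(t[110:290,120:450],(770,370),interpolation=cv2.INTER_CUBIC);cv2.imwrite('pics/fin.png',np.vstack([a,b]))"
```

```text
time_s: 19.5
position: [0.5729, -0.1673, 0.0973]
tcp_rot: [[0.783, 0.112, 0.612], [0.089, -0.994, 0.068], [0.616, 0.001, -0.788]]
force: [-8.9, -0.2, 11.2]
opening: 0.008
t 19.50 axial 14.29 h {'blue': [0.0, 46.9, 4.4], 'green': [0.0, -1.1, 3.7], 'yellow': [-0.5, -97.1, 3.6]}
time_s: 20.42
position: [0.5078, -0.1752, 0.1817]
tcp_rot: [[0.783, 0.112, 0.612], [0.089, -0.994, 0.068], [0.616, 0.001, -0.788]]
force: [0.1, -0.1, -0.8]
opening: 0.002
t 20.42 axial -0.68 h {'blue': [0.3, 47.5, -102.5], 'green': [0.3, -0.5, -103.2], 'yellow': [-0.1, -96.5, -103.3]}
```

View pics/fin.png

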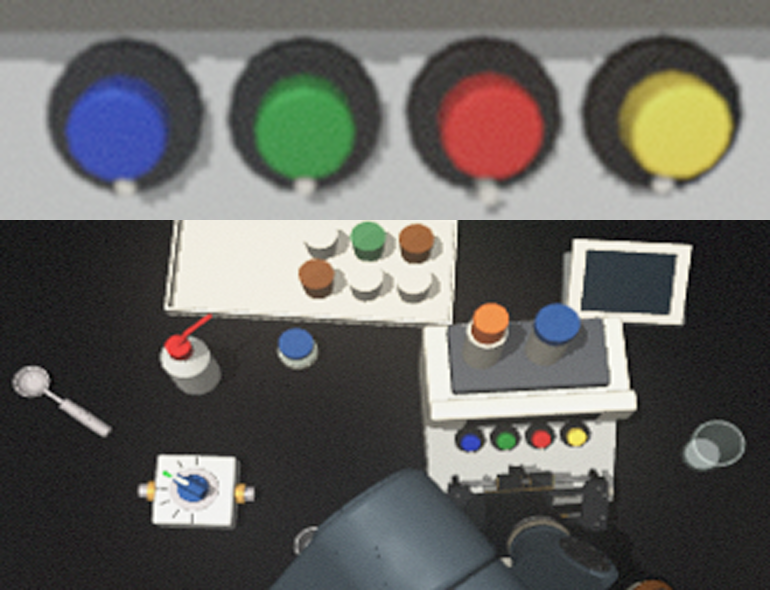

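The pins at blue, green and yellow are down (no shadow), and the red one is up. The pointer is on green. The arm hides the cups in this view, so I'll check them from the side.

```bash
python3 -c "
from h import *
i=vision.capture('side')[:,:,::-1]
cv2.imwrite('pics/s2.png',np.hstack([cv2.imread('pics/side0.png')[120:420,80:430],i[120:420,80:430]]))"
```

View pics/s2.png

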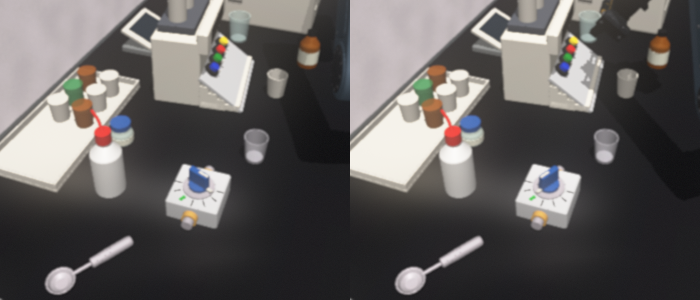

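The before and after side views match: cups, bottles, beaker, jar and spoon are all where they were. The arm is clear of everything.

```bash
python3 -c "
from rig import bot
print(bot.hand_in())"
```

```text
the job is handed in; nothing more can be done
None
```

The rinse sequence is done and handed in at about 20.5 s, well under the 67 s limit.

- **Valve:** I turned the blue handle clockwise by about 99° and let go. The close wrist picture shows the pointer in line with the green mark.
- **Keys:** I pressed blue, then yellow, then green. Each went down to its hard stop, at about 12–14 N, and was fully released before the next. Green was held at the stop for about 1.3 s.
- **Last checks:** The blue, yellow and green tell-tale pins look down and the red one is still up. The side view shows the cups, bottles and other things where they stood, and the force on the tool was near zero with the arm about 100 mm clear of the keys.
- **Disagreements:** The valve's y position from the wrist camera was about 4 mm off the fixed cameras' estimate. I used a value in between, and the sideways force at the grip was only about 3 N. The key contacts came about 4 mm earlier than triangulated, so I stopped each press on force.

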